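# Shim the hanging levelling foot of a vortex mixer

### The job

The blue vortex mixer rocks because its outrigger foot hangs above the bench by an unknown gap: find by feel which of the three shims from the rack fits (too thin slides under loosely, too thick stops at the foot, the right one goes in with a light drag; do not force any). Slide the right one in squarely under the middle of the foot until its nose comes out past the far side, and leave it there carrying the foot. The other two end lying flat on the bench or in the rack, clear of the mixer, and the other bench things stay where they are.

Things in the scene. Friction and masses are not known exactly. Their poses are not given: they have to be found in the camera images.
- mixer: Dark blue vortex mixer, fixed; origin on the bench under the middle of its housing (190 mm in x, 170 mm in y, 120 mm high, black rubber head on top to 150 mm). A steel arm 24 mm wide, 36 to 46 mm above the bench, reaches along its -y to the levelling foot. Shims go in under the foot along the mixer's +y; behind the foot the way is free, 18 mm high.
- foot (a point): Point on the bench under the middle of the levelling foot, 145 mm from the mixer's origin along its -y; axes as the mixer's. Foot 50 mm wide (x), its far side 25 mm behind (+y). In it a rubber pad, sprung down with 4 to 6 N, hangs 4.4 to 15.4 mm over the bench (to be felt) and can rise 4.8 mm. Screw above it stands up to 72 mm high. A fitting shim drags 3 to 10 N more than it did on the bare bench before the pad.
- lip (a point): Point on the bench under the front of the foot's steel lip, 31 mm before foot (mixer's -y). The lip's lower edge is 4.8 mm above the pad: a shim that is too thick stops dead on it. From 6 to 18 mm behind the lip's front the pad has a sloping lead-in, where a fitting shim begins to drag; a loose one feels only bench friction (1 to 6 N) all the way.
- rack: Fixed shim rack on the bench: a hood with white walls and translucent roof, 190 mm (x) by 115 mm (y), 49 mm high, no floor; origin on the bench at its middle. Three bays at x = -60, 0, +60 mm, 55 mm wide, open to +y only. In each a shim lies on the bench, nose to +y, front 70 mm standing out, its tab under the roof; draw it 110 mm along +y before lifting.
- shim_thin: Loose aluminium shim: flat bar 8 mm thick, 30 mm wide (x), 170 mm long (y), about 134 g. Origin: centre of its underside. Plain square nose at +y. At the tail (y -75 to -85 mm) an upturned tab, 30 mm wide (x), 10 mm thick (y), rises to 38 mm above the underside: the handle for sliding it in.
- shim_middle: Loose aluminium shim: flat bar 12 mm thick, 30 mm wide (x), 170 mm long (y), about 186 g. Origin: centre of its underside. Plain square nose at +y. At the tail (y -75 to -85 mm) an upturned tab, 30 mm wide (x), 10 mm thick (y), rises to 38 mm above the underside: the handle for sliding it in.
- shim_thick: Loose aluminium shim: flat bar 16 mm thick, 30 mm wide (x), 170 mm long (y), about 238 g. Origin: centre of its underside. Plain square nose at +y. At the tail (y -75 to -85 mm) an upturned tab, 30 mm wide (x), 10 mm thick (y), rises to 38 mm above the underside: the handle for sliding it in.
- shim_thin_nose (a point): Middle of the lower edge of this shim's nose, 85 mm from its origin along its +y.
- shim_middle_nose (a point): Middle of the lower edge of this shim's nose, 85 mm from its origin along its +y.
- shim_thick_nose (a point): Middle of the lower edge of this shim's nose, 85 mm from its origin along its +y.
- tube_rack: Orange block with small capped tubes, 90 x 170 x 63 mm, bystander, origin under its middle.
- tip_box: White and blue pipette tip box, 88 x 123 x 94 mm, bystander, origin under its middle.
- centrifuge: Round cream mini centrifuge with black rotor, 124 mm across, 105 mm high, bystander, origin under its middle.

How it is judged (in metres and radians):
At the end, for the whole second after the job is handed in: One shim lies flat at rest on the bench under the foot, pressed by it with over 1 N, nose 1 to 60 mm past its far side, within 14 mm of its middle line and 0.2 rad of its direction; the other two lie flat on the bench, off the mixer, noses over 70 mm from the foot (((y of shim_thin_nose in the frame of mixer between -0.119 and -0.06 m and x of shim_thin_nose in the frame of mixer between -0.014 and 0.014 m and angle between the y axis of shim_thin and the y axis of mixer, either way round below 0.2 rad and angle between shim_thin's own z axis and vertical below 0.06 rad and height (world z) of shim_thin below 0.004 m and contact force between mixer and shim_thin above 1 N and linear speed of shim_thin below 0.01 m/s and angle between each of shim_middle, shim_thick's own z axis and vertical below 0.12 rad and height (world z) of each of shim_middle, shim_thick below 0.012 m and horizontal distance between each of shim_middle_nose, shim_thick_nose and foot above 0.07 m and contact force between mixer and shim_middle below 0.3 N and contact force between mixer and shim_thick below 0.3 N) or (y of shim_middle_nose in the frame of mixer between -0.119 and -0.06 m and x of shim_middle_nose in the frame of mixer between -0.014 and 0.014 m and angle between the y axis of shim_middle and the y axis of mixer, either way round below 0.2 rad and angle between shim_middle's own z axis and vertical below 0.06 rad and height (world z) of shim_middle below 0.004 m and contact force between mixer and shim_middle above 1 N and linear speed of shim_middle below 0.01 m/s and angle between each of shim_thin, shim_thick's own z axis and vertical below 0.12 rad and height (world z) of each of shim_thin, shim_thick below 0.012 m and horizontal distance between each of shim_thin_nose, shim_thick_nose and foot above 0.07 m and contact force between mixer and shim_thin below 0.3 N and contact force between mixer and shim_thick below 0.3 N) or (y of shim_thick_nose in the frame of mixer between -0.119 and -0.06 m and x of shim_thick_nose in the frame of mixer between -0.014 and 0.014 m and angle between the y axis of shim_thick and the y axis of mixer, either way round below 0.2 rad and angle between shim_thick's own z axis and vertical below 0.06 rad and height (world z) of shim_thick below 0.004 m and contact force between mixer and shim_thick above 1 N and linear speed of shim_thick below 0.01 m/s and angle between each of shim_thin, shim_middle's own z axis and vertical below 0.12 rad and height (world z) of each of shim_thin, shim_middle below 0.012 m and horizontal distance between each of shim_thin_nose, shim_middle_nose and foot above 0.07 m and contact force between mixer and shim_thin below 0.3 N and contact force between mixer and shim_middle below 0.3 N))); the robot touches nothing.
It fails at once if a shim was forced (over 60 N against the mixer) (contact force between mixer and shim_thin above 60 N or contact force between mixer and shim_middle above 60 N or contact force between mixer and shim_thick above 60 N).
It fails at once if a bystander was moved by more than 30 mm (distance of any of tube_rack, tip_box, centrifuge from where it was at the start of the episode above 0.03 m).
It also fails if it takes over 72 s, if anything falls off the work surface, if the arm or the gripper's body presses on something with over 40 N, if the wrist force passes 120 N, or if a joint passes its speed limit or range.

### The arm

A 6-joint arm with a two-finger parallel gripper is mounted at the origin on the work surface. World frame = base frame: x ahead of the robot, y to its left, z up, the work surface at z = 0. Lengths are in mm, angles in rad, forces in N, time in s.
With the tool pointing down it reaches from about 275 to 1000 mm from the base axis. Payload 8.4 kg.
Tool frame: the origin (TCP) lies between the finger pads; the fingertips stand 22 mm ahead of it and the grasp point (between the pads) lies 3 mm ahead of it; z points along the fingers, y is the line along which they close (so a half turn about z gives the same grasp; the last joint's range is limited). The gripper opens to 85 mm and grips with 20 to 120 N. Pads are 22 mm wide; open, the fingers measure 114 mm over their backs; the gripper's body (76 mm by 85 mm) begins 54 mm behind the grasp point. The pads swing forward as they close: fully open they stand 13 mm farther back than shut.
Start: joints at [-1.124, 0.353, 1.633, -0, 1.155, -0.002], TCP at [271.177, -563.108, 253.281] pointing down, gripper open.
Joint ranges: [-2.63, 2.63], [-0.92, 2.1], [0.06, 2.66], [-1.3, 4.44], [0, 2.69], [-3.02, 3.02]. Speed limits (rad/s): [2.22, 2.22, 2.79, 3.14, 3.14, 3.14].

### API

Orientations are given as [roll, pitch, yaw] about the fixed x, y, z axes, in that order (R = Rz(yaw) Ry(pitch) Rx(roll)).
In Python, from rig import r, grab_frame gives the robot as it stands.
- The arm moves only by the shell command python3 -m inch 'ROWS' [FORCE]. ROWS is JSON, a list of rows, each a list of 7 numbers: the turn, a rotation vector about the tool's x, y, z as a fraction of full scale, then the shift along the tool's x, y, z as a fraction of full scale, then the closure, from 0 (fully open) to 1 (shut). In form: [[rx, ry, rz, dx, dy, dz, fingers], ...]. A call has 1 to 8 rows; each row shifts and turns the commanded pose from where the row before left it, along the tool's axes as they then stand; what a row does not reach is not made up. Full scale, the value 1, is 2.5 cm for a shift and pi rad for a turn. A row lasts 1/12 s, in which the tool goes at most 41.7 mm and 7.16 degrees, less where a joint would pass 70% of its speed; a pose out of reach is approached as far as the arm can. A call with a number of a shift or a turn outside -1 to 1 is refused whole. A call with a gripper value outside its range is refused whole. The fingers move at their own pace and stop on an object; FORCE is the grip in N (left out, the last holds). Time passes only in rows, so rows that do not move let the fingers close. It gives the time, the measured TCP pose, the force, the opening and the grip force at its end, in the units of the state.
- r.sense(): the state, without advancing time (a new reading comes with each control period).
- grab_frame(name): name is "scene" or "top" or "wrist"; returns a dict with "pixels" (384x512x3 uint8, red, green, blue), "z_map" (384x512 float32, mm along the optical axis (not along the pixel's ray), 0 where there is no reading), "vertical_fov" (degrees; the focal length in pixels is half the picture's height over the tangent of half this angle, whatever the lens; pixels are square), "cx", "cy" (the principal point, pixels), "cam_to_world" (4x4, takes a point from camera to world coordinates). Camera axes: x right, y down, z forward; pixel columns grow to the right and rows downward; lengths in mm; the calibration is good to about 2 mm. A picture is of the moment at which its call begins.
- r.sign_off(): hands the job in; it is judged then, once.
The state is a dict: "clock": time; "qpos": joint angles; "qvel": joint speeds; "joint_efforts": joint torques, N m; "eef_pos": TCP position; "tcp_rot": TCP orientation; "contact_force": force on the tool from outside, world axes, zero at the start; "wrist_torque": the same for the moment, N m; "opening": opening from 0.0 (shut) to 1.0 (fully open); "grasp_force": force on a finger pad.
Only numpy, scipy, OpenCV 4.12 (cv2) and the standard library are available. Lean on these libraries where they do the work, as an engineer would, in place of code of your own. Each camera call takes 0.05 s, during which the arm holds its last target. There are 200 camera calls.

## Working session

There is one attempt and no reset: what is moved stays moved. The work goes in short steps, Python scripts to look and compute and a shell command to move; the robot and the scene stay as the last step left them, time stands still between calls to the robot, and variables do not carry over. Pictures are saved under pics/ and viewed, at most 10 in all, crops included, and the job is handed in when it is done.

```bash
ls; mkdir -p pics; cat > h.py <<'E'
import numpy as np, cv2
from rig import r, grab_frame
def cloud(f):
    z=f["z_map"]; h,w=z.shape
    fl=h/2/np.tan(np.radians(f["vertical_fov"])/2)
    u,v=np.meshgrid(np.arange(w),np.arange(h))
    P=np.stack([(u-f["cx"])/fl*z,(v-f["cy"])/fl*z,z,np.ones_like(z)],-1)@np.array(f["cam_to_world"]).T
    P[z==0]=np.nan
    return P[...,:3]
def save(f,name): cv2.imwrite("pics/"+name,f["pixels"][...,::-1])
E
python3 - <<'E'
from h import *
print(r.sense())
for n in("scene","top"):
    f=grab_frame(n); save(f,n+"0.png"); np.save(n+".npy",cloud(f)); np.save(n+"_rgb.npy",f["pixels"])
    print(n,f["vertical_fov"],np.round(f["cam_to_world"],3).tolist())
a=cv2.imread("pics/top0.png"); 
E
```

```text
pics
{'clock': 0.0, 'qpos': array([-1.12437867e+00,  3.53637452e-01,  1.63413632e+00, -2.41493264e-05,
        1.15518150e+00, -2.42156253e-03]), 'qvel': array([ 0.000993  ,  0.00059549, -0.00062793, -0.00108016, -0.00067015,
        0.0014446 ]), 'joint_efforts': array([-3.91579979e-04, -6.05250192e+01, -3.42054820e+01, -6.66104347e-05,
        9.50532267e-03, -8.58597332e-06]), 'eef_pos': array([ 270.99130244, -562.7061974 ,  252.56739712]), 'tcp_rot': array([-3.14022998e+00,  1.87804089e-05,  4.48849000e-01]), 'contact_force': array([-0.30378913, -0.04400094,  0.57890967]), 'wrist_torque': array([-0.04689088,  0.06144762,  0.07171361]), 'grasp_force': 0.0, 'opening': 0.9988704691319747}
scene 44.046334775390825 [[-0.529, 0.649, -0.548, 1360.734], [0.849, 0.399, -0.347, 410.571], [-0.006, -0.648, -0.762, 1126.646], [0.0, 0.0, 0.0, 1.0]]
top 55.70096457569916 [[0.113, -0.971, 0.212, 391.666], [-0.994, -0.111, 0.022, -71.8], [0.002, -0.213, -0.977, 945.305], [0.0, 0.0, 0.0, 1.0]]
```

View pics/top0.png

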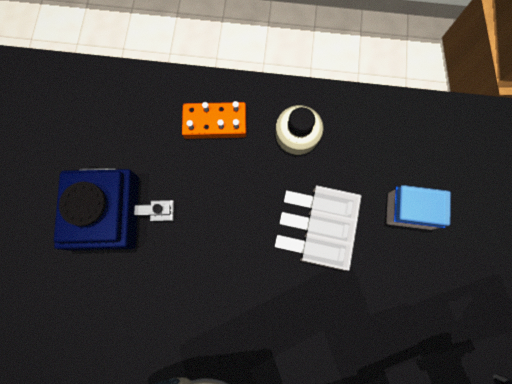

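View pics/scene0.png

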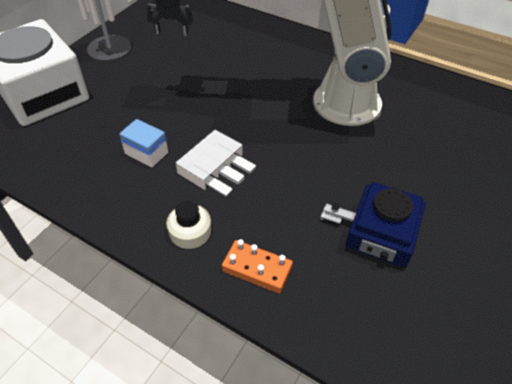

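Top: mixer at about (95,208), foot (162,210), rack (332,228) with its three shims pointing left at (277–310, 197–245). The tube rack, centrifuge and tip box are at (214,120), (300,130) and (420,207). Next I'll measure poses.

```bash
python3 - <<'E'
from h import *
P=np.load("top.npy");C=np.load("top_rgb.npy").astype(int)
def rect(m,n):
    q=P[m][:,:2].astype(np.float32)
    (c,s,a)=cv2.minAreaRect(q); print(n,len(q),np.round(c,1),np.round(s,1),round(a,2),"z",np.round(np.nanpercentile(P[m][:,2],[5,50,95]),1))
    return q
V,U=np.mgrid[:384,:512]
box=lambda a,b,c,d:(U>=a)&(U<b)&(V>=c)&(V<d)
z=P[...,2]
rect(box(40,140,150,260)&(z>100)&(z<130),"mixertop")
rect(box(40,140,150,260)&(z>135),"head")
rect(box(140,185,190,230)&(z>15),"foot+arm")
rect(box(148,185,190,230)&(z>15)&(z<36),"footlow")
rect(box(295,370,180,275)&(z>40)&(z<60),"rack")
rect(box(300,370,180,275)&(z>30),"rack30")
# shims: bright pixels left of the rack
br=(C.sum(-1)>350)&box(268,318,185,260)&(z<26)
n,L,st,ce=cv2.connectedComponentsWithStats(br.astype(np.uint8))
for i in range(1,n):
    if st[i,4]>60: rect(L==i,"shim%d px%s"%(i,np.round(ce[i])))
for n,b in(("tubes",(175,250,95,145)),("centri",(270,330,98,160)),("tips",(380,455,180,235))):
    rect(box(*b)&(z>20),n)
f=C.astype(np.uint8)
a=cv2.resize(f[160:280,130:190],None,fx=6,fy=6,interpolation=2)[...,::-1]; b=cv2.resize(f[180:280,268:368],None,fx=6,fy=6,interpolation=2)[...,::-1]
np.set_printoptions(linewidth=250)
print(np.round(z[196:226:2,138:180:2]))
E
```

```text
mixertop 2932 [492.8 326.6] [165.4 146. ] 8.33 z [112.3 120.6 123.1]
head 1646 [492.5 326.9] [98.9 99.6] 5.02 z [146.7 150.1 153.1]
foot+arm 554 [512.2 191.4] [50.  78.8] 6.08 z [25.6 43.3 63.5]
footlow 252 [513.4 180.4] [50.  56.6] 6.08 z [24.4 27.8 30.7]
rack 3564 [ 517.5 -250.6] [115.7 190.1] 84.22 z [45.7 48.5 51.1]
rack30 3580 [ 517.4 -250.7] [115.7 190.2] 84.18 z [45.6 48.4 51.1]
shim2 px[298. 199.] 351 [ 588.7 -167.1] [74.2 35.5] 84.92 z [-0.1  7.3 10.2]
shim3 px[294. 221.] 368 [ 529.3 -161.2] [74.5 36. ] 83.74 z [ 0.8 15.4 18.2]
shim4 px[290. 244.] 377 [ 468.9 -155.3] [75.3 34.1] 83.95 z [ 0.5 11.4 14.3]
tubes 2076 [775.   81.9] [ 91.5 169.4] 8.57 z [30.1 34.6 61.4]
centri 1748 [ 768.2 -147.5] [120.4 121.1] 6.96 z [ 39.8  64.6 105.7]
tips 2305 [ 588.5 -459.5] [125.4  87.7] 88.68 z [35.8 92.5 95.4]
[[-2.  1.  0.  1.  1. -0.  0.  2. -1. -3.  2. -1.  0. -3. -0. -0.  1. -0. -1. -2.  2.]
 [-3. -1. -1.  0. -0.  1. -1. -3. -0.  0. -2.  0. -1.  0. -5.  1. -1. -0.  1. -0. -0.]
 [-2. -3. -1. -1.  0. -2. -1. -2. -3.  1.  0. -1. -1.  1. -3. -1. -1.  3. -0. -0. nan]
 [-2.  2. -2. -2. -0. 
[... 322 characters left out ...]
1.]
 [47. 45. 44. 47. 47. 45. 47. 66. 62. 65. 65. 65. 45. 44. 46. 47. 29. 25. -5.  2.  3.]
 [45. 48. 45. 44. 45. 45. 45. 45. 60. 65. 61. 47. 49. 47. 48. 47. 30. 26.  1. -2. -1.]
 [45. 44. 45. 48. 44. 45. 46. 45. 48. 46. 44. 45. 45. 46. 43. 44. 28. 30.  0.  2.  2.]
 [-2. -3. -1. -1.  2.  0. 26. 29. 24. 26. 29. 29. 31. 28. 28. 30. 28. 23.  2. -1. -1.]
 [-2. -1.  1. -1. -5. -1. 29. 28. 30. 31. 28. 28. 29. 26. 28. 28. 27. 23. -3. -1. -2.]
 [ 2.  1.  1. -0. -1. -1. 27. 29. 28. 27. 26. 30. 26. 27. 28. nan 27. 24.  2. -2.  0.]
 [-0. -2.  3.  0.  2.  1. -0. -0.  2.  0. -2.  0.  3. -2.  1. -1.  3. -1. -1.  4. -2.]
 [-0.  1. -1.  1. -0. -0. -2. -1.  3.  0. -1. -0.  3.  2.  2. -1.  3.  2.  1. -3.  1.]]
```

```bash
cat >> h.py <<'E'
def plan(x,y,z,yaw,n=8):
    """constant row (turn z, shift x y z) for n rows that brings the tool, pointing down, to a pose"""
    s=r.sense(); p=s["eef_pos"]; a=s["tcp_rot"][2]; d=(yaw-a+np.pi)%(2*np.pi)-np.pi
    M=sum(np.array([[np.cos(t),np.sin(t)],[np.sin(t),-np.cos(t)]]) for t in a+d*(np.arange(n)+.5)/n)
    u=np.linalg.solve(M,[x-p[0],y-p[1]])
    print("t %.1f"%s["clock"],"at",np.round(p,1),np.round(s["tcp_rot"],3),"F",np.round(s["contact_force"],1),"open %.2f grip %.0f"%(s["opening"],s["grasp_force"]),
      "| n",n,"rz %.4f"%(-d/np.pi/n),"dx %.3f dy %.3f dz %.3f"%(u[0]/25,u[1]/25,(p[2]-z)/25/n))
E
python3 -c "
from h import *
plan(467.6,-158.1,150,1.469,24)
plan(467.6,-158.1,150,1.469,20)"
```

```text
t 0.1 at [ 271.  -562.7  252.6] [-3.14  -0.     0.449] F [ 0.3  0.4 -0.5] open 1.00 grip 0 | n 24 rz -0.0135 dx 0.773 dy -0.124 dz 0.171
t 0.1 at [ 271.  -562.7  252.6] [-3.14  -0.     0.449] F [ 0.3  0.4 -0.5] open 1.00 grip 0 | n 20 rz -0.0162 dx 0.928 dy -0.149 dz 0.205
```

```bash
python3 -m inch '[[0,0,-0.0135,0.773,-0.124,0.171,0.48],[0,0,-0.0135,0.773,-0.124,0.171,0.48],[0,0,-0.0135,0.773,-0.124,0.171,0.48],[0,0,-0.0135,0.773,-0.124,0.171,0.48],[0,0,-0.0135,0.773,-0.124,0.171,0.48],[0,0,-0.0135,0.773,-0.124,0.171,0.48],[0,0,-0.0135,0.773,-0.124,0.171,0.48],[0,0,-0.0135,0.773,-0.124,0.171,0.48]]' 60
python3 -m inch '[[0,0,-0.0135,0.773,-0.124,0.171,0.48],[0,0,-0.0135,0.773,-0.124,0.171,0.48],[0,0,-0.0135,0.773,-0.124,0.171,0.48],[0,0,-0.0135,0.773,-0.124,0.171,0.48],[0,0,-0.0135,0.773,-0.124,0.171,0.48],[0,0,-0.0135,0.773,-0.124,0.171,0.48],[0,0,-0.0135,0.773,-0.124,0.171,0.48],[0,0,-0.0135,0.773,-0.124,0.171,0.48]]'
python3 -c "
from h import *
plan(467.6,-158.1,150,1.469,8)"
```

```text
clock: 0.77
eef_pos: [385.0, -455.3, 218.5]
tcp_rot: [-3.141, -0.0, 0.79]
contact_force: [0.3, 0.5, -0.1]
opening: 0.521
grasp_force: 0.0
clock: 1.43
eef_pos: [456.1, -316.6, 184.4]
tcp_rot: [-3.141, -0.0, 1.129]
contact_force: [0.4, 0.3, 0.3]
opening: 0.516
grasp_force: 0.0
t 1.4 at [ 456.1 -316.6  184.4] [-3.141 -0.     1.129] F [0.4 0.3 0.3] open 0.52 grip 0 | n 8 rz -0.0135 dx 0.783 dy -0.158 dz 0.172
```

```bash
python3 -m inch '[[0,0,-0.0135,0.783,-0.158,0.172,0.48],[0,0,-0.0135,0.783,-0.158,0.172,0.48],[0,0,-0.0135,0.783,-0.158,0.172,0.48],[0,0,-0.0135,0.783,-0.158,0.172,0.48],[0,0,-0.0135,0.783,-0.158,0.172,0.48],[0,0,-0.0135,0.783,-0.158,0.172,0.48],[0,0,-0.0135,0.783,-0.158,0.172,0.48],[0,0,-0.0135,0.783,-0.158,0.172,0.48]]'
python3 - <<'E'
from h import *
plan(467.6,-158.1,25,1.469,8)
f=grab_frame("wrist"); save(f,"w1.png"); P=cloud(f); C=f["pixels"].astype(int)
br=(C.sum(-1)>300)&(P[...,2]<25)&(P[...,2]>4)&(P[...,1]>-190)
n,L,st,ce=cv2.connectedComponentsWithStats(br.astype(np.uint8))
for i in range(1,n):
    if st[i,4]>200:
        q=P[L==i]; print(st[i,4],np.round(ce[i]),cv2.minAreaRect(q[:,:2].astype(np.float32)),np.median(q[:,2]))
E
```

```text
clock: 2.1
eef_pos: [470.9, -158.3, 150.1]
tcp_rot: [-3.141, -0.0, 1.469]
contact_force: [-0.2, 0.3, -0.4]
opening: 0.523
grasp_force: 0.0
t 2.1 at [ 470.9 -158.3  150.1] [-3.141 -0.     1.469] F [-0.2  0.3 -0.4] open 0.52 grip 0 | n 8 rz -0.0000 dx -0.001 dy -0.017 dz 0.625
2544 [251. 174.] ((469.2951965332031, -154.88214111328125), (72.8443374633789, 29.986515045166016), 84.0269546508789) 11.754251384680572
2582 [318. 171.] ((529.3027954101562, -158.04232788085938), (66.82710266113281, 30.64098358154297), 84.03453063964844) 15.756067794502243
2183 [382. 167.] ((589.0178833007812, -161.1690216064453), (60.47651672363281, 31.137006759643555), 84.14231872558594) 7.856880717447552
```

View pics/w1.png

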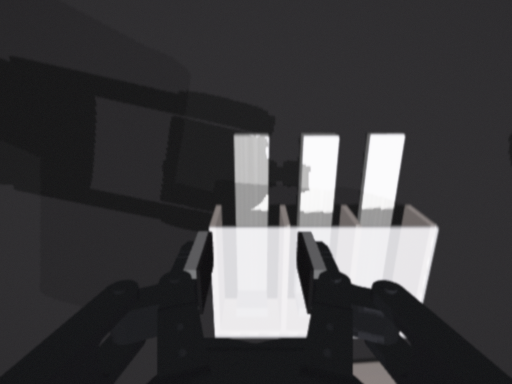

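Wrist view: the middle-thickness shim stands at (252,180), between the fingers (205 and 305). The thick shim is at (318,175) and the thin one at (383,175), confirmed by depth.

```bash
python3 -c "
from h import *
plan(468.2,-165.9,26,1.4666,8)"
python3 -m inch '[[0,0,0,-0.04,-0.013,0.62,0.48],[0,0,0,-0.04,-0.013,0.62,0.48],[0,0,0,-0.04,-0.013,0.62,0.48],[0,0,0,-0.04,-0.013,0.62,0.48],[0,0,0,-0.04,-0.013,0.62,0.48],[0,0,0,-0.04,-0.013,0.62,0.48],[0,0,0,-0.04,-0.013,0.62,0.48],[0,0,0,-0.04,-0.013,0.62,0.48]]'
python3 -m inch '[[0,0,0,0,0,0,0.9],[0,0,0,0,0,0,0.9],[0,0,0,0,0,0,0.9],[0,0,0,0,0,0,0.9]]' 60
python3 -m inch '[[0,0,0,0,0,0,0.9],[0,0,0,0,0,0,0.9]]'
```

```text
t 2.1 at [ 469.6 -155.5  149.1] [-3.139e+00 -2.000e-03  1.472e+00] F [-0.2  3.7 -0.7] open 0.52 grip 0 | n 8 rz 0.0002 dx -0.052 dy -0.001 dz 0.616
clock: 2.82
eef_pos: [467.5, -167.1, 25.6]
tcp_rot: [-3.141, -0.0, 1.466]
contact_force: [0.1, -0.6, 0.3]
opening: 0.517
grasp_force: 0.0
clock: 3.15
eef_pos: [468.1, -167.1, 27.2]
tcp_rot: [3.141, 0.0, 1.467]
contact_force: [1.1, 0.5, -2.3]
opening: 0.324
grasp_force: 60.8
clock: 3.32
eef_pos: [468.0, -167.1, 27.1]
tcp_rot: [3.141, 0.0, 1.467]
contact_force: [0.2, 0.1, -2.3]
opening: 0.332
grasp_force: 60.8
```

```bash
python3 -m inch '[[0,0,0,0.3,0,0,0.9],[0,0,0,0.6,0,0,0.9],[0,0,0,0.6,0,0,0.9],[0,0,0,0.6,0,0,0.9],[0,0,0,0.6,0,0,0.9],[0,0,0,0.6,0,0,0.9],[0,0,0,0.6,0,0,0.9],[0,0,0,0.6,0,0,0.9]]'
python3 -m inch '[[0,0,0,0.4,0,0,0.9],[0,0,0,0,0,-0.3,0.9],[0,0,0,0,0,-0.4,0.9],[0,0,0,0,0,-0.6,0.9],[0,0,0,0,0,-0.6,0.9],[0,0,0,0,0,-0.6,0.9],[0,0,0,0,0,-0.6,0.9],[0,0,0,0,0,0,0.9]]'
python3 - <<'E'
from h import *
f=grab_frame("wrist"); save(f,"w2.png"); P=cloud(f); C=f["pixels"].astype(int); np.savez("w2.npz",P=P,C=C)
s=r.sense();print(s["eef_pos"],s["opening"])
E
```

```text
clock: 3.98
eef_pos: [479.3, -53.9, 26.7]
tcp_rot: [3.141, -0.0, 1.467]
contact_force: [0.0, 0.1, -2.2]
opening: 0.334
grasp_force: 60.9
clock: 4.65
eef_pos: [482.1, -46.0, 107.3]
tcp_rot: [3.136, 0.0, 1.466]
contact_force: [1.6, -0.6, -1.0]
opening: 0.329
grasp_force: 60.9
[481.57263241 -45.89590722 105.8922196 ] 0.32974570737273967
```

View pics/w2.png

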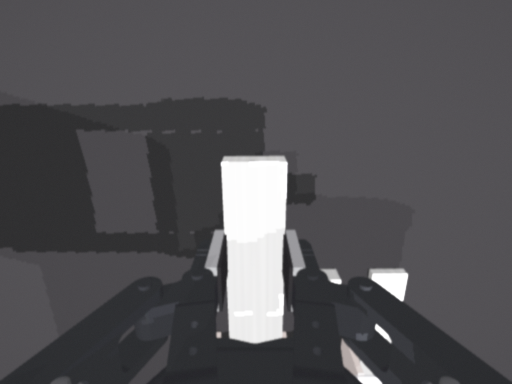

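```bash
python3 - <<'E'
from h import *
d=np.load("w2.npz");P=d["P"];C=d["C"]
def tool(Q):
    s=r.sense();a=s["tcp_rot"][2];q=Q-s["eef_pos"]
    return np.stack([q[...,0]*np.cos(a)+q[...,1]*np.sin(a),q[...,0]*np.sin(a)-q[...,1]*np.cos(a),q[...,2]],-1)
T=tool(P)
for v in range(150,225,8): print(v,np.round(T[v,[228,240,254,268,280]].tolist(),0)[2], np.round(np.nanmedian(T[v,230:280,2]),1))
m=(np.arange(384)[:,None]<225)&(T[...,2]>-40)&(T[...,2]<20)&(C.sum(-1)>400)&(abs(T[...,1])<30)
q=T[m];print(len(q),cv2.minAreaRect(q[:,:2].astype(np.float32)),q[:,0].max(),np.polyfit(q[:,0],q[:,2],1))
plan(532,20,106,1.693,8)
E
```

```text
150 [  34.    2. -106.] -106.0
158 [ 48.   1. -19.] -20.0
166 [ 46.   1. -12.] -11.8
174 [ 42.   1. -12.] -11.9
182 [ 38.   1. -12.] -11.8
190 [ 34.   1. -13.] -11.7
198 [ 30.   1. -12.] -11.6
206 [ 26.   1. -12.] -11.9
214 [ 22.   1. -13.] -11.7
222 [ 18.   1. -12.] -12.0
4266 ((32.180809020996094, 1.1740388870239258), (30.11530303955078, 32.6673583984375), 89.950927734375) 48.51930683039073 [ -0.06221891 -10.14200619]
t 4.7 at [481.6 -45.9 105.9] [3.138 0.    1.466] F [ 1.   0.4 -2.3] open 0.33 grip 61 | n 8 rz -0.0090 dx 0.328 dy 0.256 dz -0.001
```

```bash
python3 -m inch '[[0,0,-0.009,0.328,0.256,0,0.9],[0,0,-0.009,0.328,0.256,0,0.9],[0,0,-0.009,0.328,0.256,0,0.9],[0,0,-0.009,0.328,0.256,0,0.9],[0,0,-0.009,0.328,0.256,0,0.9],[0,0,-0.009,0.328,0.256,0,0.9],[0,0,-0.009,0.328,0.256,0,0.9],[0,0,-0.009,0.328,0.256,0,0.9]]'
python3 -m inch '[[0,0,0,0,0,0,0.9],[0,0,0,0,0,0,0.9]]'
python3 - <<'E'
from h import *
f=grab_frame("wrist"); save(f,"w3.png"); P=cloud(f); C=f["pixels"].astype(int); np.savez("w3.npz",P=P,C=C)
s=r.sense();print(s["eef_pos"],s["tcp_rot"],s["contact_force"])
z=P[...,2]; near=(np.hypot(P[...,0]-513,P[...,1]-182)<62)
for n,m in (("lo",near&(z>15)&(z<35)),("arm",near&(z>39)&(z<49)),("all",near&(z>15)&(z<80))):
    q=P[m];
    if len(q)>20: print(n,len(q),cv2.minAreaRect(q[:,:2].astype(np.float32)),np.nanmedian(q[:,2]))
E
```

```text
clock: 5.37
eef_pos: [532.3, 21.1, 103.8]
tcp_rot: [-3.141, -0.0, 1.696]
contact_force: [0.7, 0.2, -1.6]
opening: 0.327
grasp_force: 60.8
clock: 5.53
eef_pos: [531.9, 20.6, 103.9]
tcp_rot: [-3.141, 0.0, 1.694]
contact_force: [-0.4, 0.3, -1.6]
opening: 0.332
grasp_force: 60.9
[531.4983783   20.18995111 103.80851099] [-3.14089560e+00  7.24242721e-05  1.69327654e+00] [-0.04878811 -0.53884727 -2.13578158]
```

View pics/w3.png

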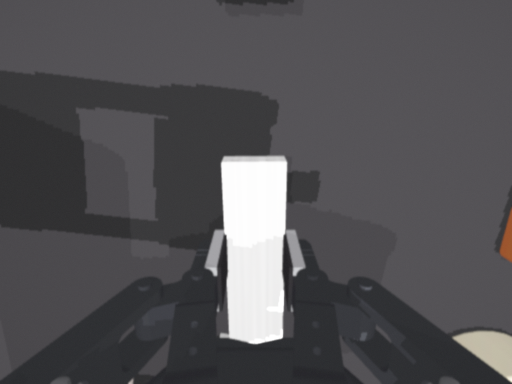

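The foot's front edge is just visible at the top edge, (218–300, 0). I'll go 50 mm forward.

```bash
python3 -m inch '[[0,0,0,0.4,0,0,0.9],[0,0,0,0.5,0,0,0.9],[0,0,0,0.5,0,0,0.9],[0,0,0,0.4,0,0,0.9],[0,0,0,0.2,0,0,0.9],[0,0,0,0,0,0,0.9],[0,0,0,0,0,0,0.9]]'
python3 - <<'E'
from h import *
f=grab_frame("wrist"); save(f,"w4.png"); P=cloud(f); C=f["pixels"].astype(int); np.savez("w4.npz",P=P,C=C)
s=r.sense();print(s["eef_pos"],s["tcp_rot"],s["contact_force"])
z=P[...,2]; near=(np.hypot(P[...,0]-513,P[...,1]-182)<62)
for n,m in (("lo",near&(z>15)&(z<35)),("arm",near&(z>39)&(z<49)),("all",near&(z>15)&(z<80))):
    q=P[m];
    if len(q)>20: print(n,len(q),cv2.minAreaRect(q[:,:2].astype(np.float32)),np.nanmedian(q[:,2]))
E
```

```text
clock: 6.17
eef_pos: [525.6, 70.1, 104.0]
tcp_rot: [3.142, 0.0, 1.694]
contact_force: [0.4, -0.5, -1.6]
opening: 0.332
grasp_force: 60.9
[525.68392775  69.76653397 103.99094147] [3.14156157e+00 1.50037548e-04 1.69350199e+00] [ 0.03532337 -0.69616989 -1.46886698]
lo 3615 ((516.0563354492188, 175.24041748046875), (50.278526306152344, 46.32542037963867), 7.669173717498779) 27.89867722680512
arm 1643 ((516.1265258789062, 174.99545288085938), (24.10562515258789, 37.772499084472656), 7.773723602294922) 45.70610406937095
all 7029 ((516.0563354492188, 175.24041748046875), (50.278526306152344, 46.32542037963867), 7.669173717498779) 29.2280352274517
```

View pics/w4.png

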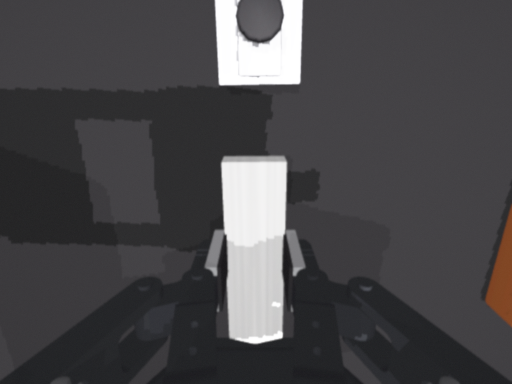

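Foot plate's front edge is at (218–300, 83), the screw at (260,15), and the shim's nose at (254,157), roughly lined up. Lip is at (519,152) and mixer yaw is about 0.134.

```bash
python3 -c "
from h import *
plan(528.4,74.8,31,1.705,6)"
python3 -m inch '[[0,0,-0.0007,0.03,0.02,0.3,0.9],[0,0,-0.0007,0.03,0.02,0.6,0.9],[0,0,-0.0007,0.03,0.02,0.8,0.9],[0,0,-0.0007,0.04,0.02,0.7,0.9],[0,0,0,0.04,0.02,0.4,0.9],[0,0,0,0,0,0.12,0.9]]'
python3 -c "
from h import *
plan(528.4,74.8,27,1.705,6)"
```

```text
t 6.2 at [525.7  69.8 104. ] [3.142 0.    1.694] F [ 0.  -0.7 -1.5] open 0.32 grip 61 | n 6 rz -0.0006 dx 0.031 dy 0.022 dz 0.487
clock: 6.72
eef_pos: [526.5, 73.8, 29.0]
tcp_rot: [-3.139, 0.0, 1.701]
contact_force: [-0.4, -0.1, -0.9]
opening: 0.33
grasp_force: 60.9
t 6.7 at [526.5  73.8  29. ] [-3.139  0.     1.701] F [-0.4 -0.1 -0.9] open 0.33 grip 61 | n 6 rz -0.0002 dx 0.005 dy 0.013 dz 0.013
```

```bash
python3 -m inch '[[0,0,-0.001,0.03,0.078,0,0.9],[0,0,0,0,0,0.03,0.9],[0,0,0,0,0,0.03,0.9],[0,0,0,0,0,0,0.9]]'
for i in 1; do python3 -m inch '[[0,0,0,0,0,0.03,0.9],[0,0,0,0,0,0,0.9]]';done
python3 -m inch '[[0,0,0,0,0,0.03,0.9],[0,0,0,0,0,0,0.9]]'
python3 -m inch '[[0,0,0,0,0,0.03,0.9],[0,0,0,0,0,0,0.9]]'
```

```text
clock: 7.05
eef_pos: [530.1, 75.2, 30.2]
tcp_rot: [3.14, -0.0, 1.705]
contact_force: [0.5, -0.1, -1.3]
opening: 0.329
grasp_force: 60.9
clock: 7.22
eef_pos: [529.7, 75.2, 29.1]
tcp_rot: [3.141, -0.0, 1.705]
contact_force: [0.1, 0.3, -1.6]
opening: 0.329
grasp_force: 60.9
clock: 7.38
eef_pos: [529.5, 75.2, 28.1]
tcp_rot: [3.141, -0.0, 1.705]
contact_force: [-0.4, -0.8, -1.7]
opening: 0.326
grasp_force: 60.9
clock: 7.55
eef_pos: [529.4, 75.2, 27.2]
tcp_rot: [-3.142, 0.0, 1.705]
contact_force: [-0.2, -0.1, -1.2]
opening: 0.329
grasp_force: 60.9
```

```bash
python3 -m inch '[[0,0,0,0,-0.03,0.03,0.9],[0,0,0,0,0,0,0.9]]'
python3 -m inch '[[0,0,0,0,0,0.03,0.9],[0,0,0,0,0,0,0.9]]'
python3 -m inch '[[0,0,0,0,0,0.03,0.9],[0,0,0,0,0,0,0.9]]'
```

```text
clock: 7.72
eef_pos: [528.5, 75.0, 26.3]
tcp_rot: [-3.141, -0.0, 1.705]
contact_force: [-0.4, 1.0, -1.5]
opening: 0.329
grasp_force: 60.9
clock: 7.88
eef_pos: [528.7, 75.1, 25.6]
tcp_rot: [-3.141, -0.0, 1.705]
contact_force: [-0.1, -0.1, -1.9]
opening: 0.331
grasp_force: 60.9
clock: 8.05
eef_pos: [528.8, 75.1, 25.1]
tcp_rot: [3.142, -0.0, 1.705]
contact_force: [-0.4, -0.2, 0.3]
opening: 0.329
grasp_force: 61.1
```

```bash
python3 -m inch '[[0,0,0,0.16,0,0,0.9],[0,0,0,0.16,0,0,0.9],[0,0,0,0.16,0,0,0.9],[0,0,0,0.16,0,0,0.9],[0,0,0,0.16,0,0,0.9]]'
python3 -m inch '[[0,0,0,0.08,0,0,0.9],[0,0,0,0.08,0,0,0.9]]'
python3 -m inch '[[0,0,0,0.04,0,0,0.9],[0,0,0,0.04,0,0,0.9]]'
python3 -m inch '[[0,0,0,0.04,0,0,0.9],[0,0,0,0.04,0,0,0.9]]'
```

```text
clock: 8.47
eef_pos: [526.1, 95.4, 25.1]
tcp_rot: [3.141, 0.0, 1.705]
contact_force: [-0.9, -2.4, 1.6]
opening: 0.327
grasp_force: 61.3
clock: 8.63
eef_pos: [525.6, 99.3, 25.1]
tcp_rot: [3.141, 0.0, 1.705]
contact_force: [0.3, -2.3, 3.1]
opening: 0.33
grasp_force: 61.4
clock: 8.8
eef_pos: [525.4, 100.9, 25.1]
tcp_rot: [3.141, 0.0, 1.705]
contact_force: [0.2, -3.0, 3.2]
opening: 0.328
grasp_force: 61.4
clock: 8.97
eef_pos: [525.1, 102.8, 25.1]
tcp_rot: [3.141, 0.0, 1.705]
contact_force: [0.5, -2.6, 3.6]
opening: 0.325
grasp_force: 61.5
```

```bash
python3 -m inch '[[0,0,0,0.04,0,0,0.9]]'
python3 -m inch '[[0,0,0,0.04,0,0,0.9]]'
python3 -m inch '[[0,0,0,0.04,0,0,0.9]]'
```

```text
clock: 9.05
eef_pos: [525.0, 103.8, 25.1]
tcp_rot: [3.141, 0.0, 1.705]
contact_force: [0.4, -2.9, 4.2]
opening: 0.326
grasp_force: 61.5
clock: 9.13
eef_pos: [524.8, 104.8, 25.1]
tcp_rot: [3.141, 0.0, 1.705]
contact_force: [0.6, -3.1, 3.9]
opening: 0.326
grasp_force: 61.6
clock: 9.22
eef_pos: [524.7, 105.8, 25.1]
tcp_rot: [3.141, 0.0, 1.705]
contact_force: [0.4, -2.7, 3.7]
opening: 0.328
grasp_force: 61.6
```

```bash
python3 -m inch '[[0,0,0,0.04,0,0,0.9],[0,0,0,0.04,0,0,0.9]]'
python3 -m inch '[[0,0,0,0.04,0,0,0.9],[0,0,0,0.04,0,0,0.9]]'
python3 -m inch '[[0,0,0,0.04,0,0,0.9]]'
python3 -m inch '[[0,0,0,0.04,0,0,0.9]]'
```

```text
clock: 9.38
eef_pos: [524.4, 107.8, 25.1]
tcp_rot: [3.141, 0.0, 1.705]
contact_force: [-0.5, -2.7, 4.9]
opening: 0.325
grasp_force: 61.7
clock: 9.55
eef_pos: [524.1, 109.8, 25.0]
tcp_rot: [3.141, 0.0, 1.705]
contact_force: [0.6, -2.9, 4.6]
opening: 0.328
grasp_force: 61.7
clock: 9.63
eef_pos: [524.0, 110.8, 25.0]
tcp_rot: [3.142, 0.0, 1.705]
contact_force: [0.7, -3.5, 4.7]
opening: 0.334
grasp_force: 61.7
clock: 9.72
eef_pos: [523.9, 111.8, 25.1]
tcp_rot: [3.141, 0.0, 1.705]
contact_force: [0.7, -3.1, 5.2]
opening: 0.326
grasp_force: 61.7
```

```bash
for i in 1; do python3 -m inch '[[0,0,0,0.04,0,0,0.9],[0,0,0,0.04,0,0,0.9]]'; done | grep -v _rot
python3 -m inch '[[0,0,0,0.04,0,0,0.9],[0,0,0,0.04,0,0,0.9]]'| grep -E 'pos|force'
python3 -m inch '[[0,0,0,0.04,0,0,0.9],[0,0,0,0.04,0,0,0.9]]'| grep -E 'pos|force'
```

```text
clock: 9.88
eef_pos: [523.6, 113.8, 25.0]
contact_force: [0.4, -2.7, 5.6]
opening: 0.327
grasp_force: 61.7
eef_pos: [523.3, 115.8, 25.1]
contact_force: [0.9, -3.5, 5.1]
grasp_force: 61.7
eef_pos: [523.1, 117.6, 25.0]
contact_force: [2.2, -8.1, 5.1]
grasp_force: 61.7
```

```bash
python3 -m inch '[[0,0,0,0.04,0,0,0.9],[0,0,0,0.04,0,0,0.9]]'| grep -E 'pos|force'
python3 -m inch '[[0,0,0,0.04,0,0,0.9],[0,0,0,0.04,0,0,0.9]]'| grep -E 'pos|force'
python3 -m inch '[[0,0,0,0.04,0,0,0.9],[0,0,0,0.04,0,0,0.9]]'| grep -E 'pos|force'
```

```text
eef_pos: [522.9, 118.9, 25.1]
contact_force: [1.4, -12.1, 5.8]
grasp_force: 61.7
eef_pos: [522.6, 120.7, 25.0]
contact_force: [1.9, -11.6, 5.2]
grasp_force: 61.7
eef_pos: [522.3, 122.5, 25.0]
contact_force: [3.6, -12.8, 6.1]
grasp_force: 61.8
```

```bash
python3 -m inch '[[0,0,0,0.04,0,0,0.9],[0,0,0,0.04,0,0,0.9]]'| grep -E 'pos|force'
python3 -m inch '[[0,0,0,0.04,0,0,0.9],[0,0,0,0.04,0,0,0.9]]'| grep -E 'pos|force'
python3 -m inch '[[0,0,0,0.04,0,0,0.9],[0,0,0,0.04,0,0,0.9]]'
```

```text
eef_pos: [522.0, 124.9, 25.0]
contact_force: [1.4, -9.2, 5.8]
grasp_force: 61.7
eef_pos: [521.7, 126.9, 25.1]
contact_force: [1.3, -9.8, 4.7]
grasp_force: 61.7
clock: 11.22
eef_pos: [521.4, 128.9, 25.0]
tcp_rot: [-3.141, 0.001, 1.705]
contact_force: [2.0, -9.1, 5.7]
opening: 0.326
grasp_force: 61.7
```

Steady drag is about 9 N against 3 N on the bare bench, so the middle shim fits. Re-grip farther back to push it home.

```bash
python3 -m inch '[[0,0,0,0,0,0,0.45],[0,0,0,0,0,0,0.45],[0,0,0,0,0,-0.16,0.45],[0,0,0,-0.4,0,0,0.45],[0,0,0,-0.6,0,0,0.45],[0,0,0,-0.7,0,0,0.45],[0,0,0,-0.7,0,0,0.45],[0,0,0,-0.4,0,0,0.45]]'
python3 -m inch '[[0,0,0,0,0,0,0.9],[0,0,0,0,0,0,0.9],[0,0,0,0,0,0,0.9],[0,0,0,0,0,0,0.9],[0,0,0,0,0,0,0.9]]' 60
```

```text
clock: 11.88
eef_pos: [530.9, 58.5, 29.1]
tcp_rot: [3.142, 0.0, 1.704]
contact_force: [-0.3, -0.5, 0.4]
opening: 0.553
grasp_force: 0.0
clock: 12.3
eef_pos: [531.0, 60.0, 29.4]
tcp_rot: [3.141, 0.001, 1.706]
contact_force: [1.0, -7.6, 5.3]
opening: 0.323
grasp_force: 58.7
```

```bash
python3 -m inch '[[0,0,0,0.04,0,0,0.9],[0,0,0,0.08,0,0,0.9],[0,0,0,0.08,0,0,0.9],[0,0,0,0.08,0,0,0.9]]'
python3 -m inch '[[0,0,0,0.08,0,0,0.9],[0,0,0,0.08,0,0,0.9],[0,0,0,0.08,0,0,0.9],[0,0,0,0.08,0,0,0.9],[0,0,0,0.08,0,0,0.9],[0,0,0,0.08,0,0,0.9]]'
python3 -m inch '[[0,0,0,0.08,0,0,0.9],[0,0,0,0.08,0,0,0.9],[0,0,0,0.08,0,0,0.9],[0,0,0,0.08,0,0,0.9],[0,0,0,0.08,0,0,0.9],[0,0,0,0.08,0,0,0.9]]'
```

```text
clock: 12.63
eef_pos: [530.3, 67.1, 29.4]
tcp_rot: [3.141, 0.001, 1.706]
contact_force: [0.9, -8.0, 3.1]
opening: 0.322
grasp_force: 58.8
clock: 13.13
eef_pos: [528.7, 79.0, 29.4]
tcp_rot: [3.141, 0.001, 1.706]
contact_force: [0.7, -9.1, 3.8]
opening: 0.317
grasp_force: 58.8
clock: 13.63
eef_pos: [527.0, 90.9, 29.4]
tcp_rot: [3.141, 0.001, 1.706]
contact_force: [1.9, -8.8, 3.9]
opening: 0.32
grasp_force: 58.8
```

```bash
python3 -m inch '[[0,0,0,0.08,0,0,0.9],[0,0,0,0.08,0,0,0.9],[0,0,0,0.08,0,0,0.9],[0,0,0,0.08,0,0,0.9],[0,0,0,0.08,0,0,0.9],[0,0,0,0.08,0,0,0.9]]'
python3 -m inch '[[0,0,0,0.08,0,0,0.9],[0,0,0,0.08,0,0,0.9],[0,0,0,0.08,0,0,0.9],[0,0,0,0.08,0,0,0.9],[0,0,0,0.08,0,0,0.9],[0,0,0,0,0,0,0.9]]'
python3 -m inch '[[0,0,0,0,0,0,0.4],[0,0,0,0,0,0,0.4],[0,0,0,0,0,0,0.4],[0,0,0,-0.1,0,-0.3,0.4],[0,0,0,-0.4,0,-0.9,0.4],[0,0,0,-0.5,0,-1,0.4],[0,0,0,-0.5,0,-1,0.4],[0,0,0,-0.5,0,-1,0.4]]'
python3 - <<'E'
from h import *
f=grab_frame("wrist"); save(f,"w5.png"); P=cloud(f)
z=P[...,2]; m=(np.hypot(P[...,0]-522,P[...,1]-110)<90)
for n,lo,hi in(("bar",6,18),("tab",31,42)):
    q=P[m&(z>lo)&(z<hi)&(P[...,1]<150)]; print(n,len(q),cv2.minAreaRect(q[:,:2].astype(np.float32)),np.median(q[:,2]))
E
```

```text
clock: 14.13
eef_pos: [525.3, 102.8, 29.4]
tcp_rot: [3.141, 0.001, 1.706]
contact_force: [1.3, -7.7, 5.3]
opening: 0.32
grasp_force: 58.9
clock: 14.63
eef_pos: [524.0, 113.0, 29.4]
tcp_rot: [3.141, 0.001, 1.706]
contact_force: [0.1, -5.9, 5.3]
opening: 0.324
grasp_force: 58.9
clock: 15.3
eef_pos: [530.1, 62.8, 135.5]
tcp_rot: [-3.141, -0.0, 1.705]
contact_force: [1.0, -0.1, 0.3]
opening: 0.599
grasp_force: 0.0
bar 3723 ((525.1676025390625, 111.27912902832031), (29.96485137939453, 81.02509307861328), 8.009418487548828) 11.799976305333644
tab 577 ((531.635986328125, 66.79313659667969), (29.61458969116211, 10.842928886413574), 7.879260540008545) 37.58571251916899
```

View pics/w5.png

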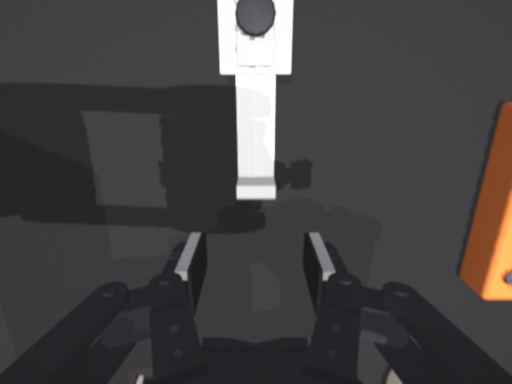

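The middle shim lies straight under the centre of the foot: foot front edge at row 72, tab at (256,188). By measurement the nose is about 23 mm past the far side, 1 mm off the middle line. The gripper is clear and the other two shims are still in the rack, so I'm handing in.

```bash
python3 -c "
from rig import r
print(r.sign_off())"
```

```text
the job is handed in; nothing more can be done
None
```

The 12 mm middle shim fits: it dragged about 6 N more than on the bare bench. It now lies squarely under the foot, nose about 23 mm past the far side by camera measurement. The thin and thick shims were left in the rack, and the job is handed in at about 15 s on the robot's clock; the sign-off returned no verdict.

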